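Release the latched key on the extraction control box

TASK

One of the four identical keys on the workshop's control box has been left latched down. With a fingertip, tap all four keys lightly, one after another from the robot's left to its right, to feel which one is already down; then press that key fully home so that its catch lets go and it springs up again, and take the hand away. Do not push any of the other keys in, and leave the plane, the wooden block and the glue bottle where they stand.

Things in the scene. Friction and masses are not known exactly. Their poses are not given: they have to be found in the camera images.
- console: grey steel bench control box for the dust extraction, fixed to the bench, 130 (its x) x 310 (its y) x 75 mm high; origin at the centre of its underside, z up. Along its y axis, on its top, sits a row of four identical keys 62 mm apart. One key, any of them, starts latched down and does not give below 4 N; the others stand up and give softly (2.5 N at first, 0.5 N more per mm) and spring back.
- key_1: the first (the robot's leftmost, at console y +93 mm) key: black frame 51 x 51 x 6 mm with a white square cap of 38 x 38 mm that slides straight down in it. Origin: centre of the key on the box's top face (fixed, does not follow the cap), z up. The cap's top is 16 mm above it when up, 12 mm when latched, 8 mm at the lower stop.
- key_2: the second (console y +31 mm) key: black frame 51 x 51 x 6 mm with a white square cap of 38 x 38 mm that slides straight down in it. Origin: centre of the key on the box's top face (fixed, does not follow the cap), z up. The cap's top is 16 mm above it when up, 12 mm when latched, 8 mm at the lower stop.
- key_3: the third (console y -31 mm) key: black frame 51 x 51 x 6 mm with a white square cap of 38 x 38 mm that slides straight down in it. Origin: centre of the key on the box's top face (fixed, does not follow the cap), z up. The cap's top is 16 mm above it when up, 12 mm when latched, 8 mm at the lower stop.
- key_4: the fourth (the robot's rightmost, at console y -93 mm) key: black frame 51 x 51 x 6 mm with a white square cap of 38 x 38 mm that slides straight down in it. Origin: centre of the key on the box's top face (fixed, does not follow the cap), z up. The cap's top is 16 mm above it when up, 12 mm when latched, 8 mm at the lower stop.
- held (a joint): travel of the latched key, wherever in the row it is (the value does not tell where): 0.004 m latched, 0 up (released), 0.008 at its stop. It takes up to about 10 N to push it from 0.004 to beyond 0.007; the catch then trips, and when the finger lifts the key rises to 0.
- free_a (a joint): travel of one of the three keys that are not latched (the value does not tell which): 0 m up, 0.008 at its stop. Beyond 0.0065 it would switch its machine: this must not happen.
- free_b (a joint): travel of one of the three keys that are not latched (the value does not tell which): 0 m up, 0.008 at its stop. Beyond 0.0065 it would switch its machine: this must not happen.
- free_c (a joint): travel of one of the three keys that are not latched (the value does not tell which): 0 m up, 0.008 at its stop. Beyond 0.0065 it would switch its machine: this must not happen.
- plane: loose wooden hand plane lying beyond the box, 55 x 200 mm, about 90 mm high, along its y; origin at the centre of its sole. Bystander.
- joint_block: loose upright wooden joint sample, 42 x 42 x 92 mm, beside the box's left end; origin at the centre of its underside. Bystander.
- glue: loose yellow glue bottle, 52 mm in diameter, 130 mm high, beside the box's right end; origin at the centre of its underside. Bystander.

How it is judged:
On the way, in this order (a step that is already met when the one before it is completed fails the run):
1. a finger taps key 1 (contact force between the fingers and key_1 above 0.4 N), for 0.02 s.
2. a finger taps key 2 (contact force between the fingers and key_2 above 0.4 N), for 0.02 s.
3. a finger taps key 3 (contact force between the fingers and key_3 above 0.4 N), for 0.02 s.
4. a finger taps key 4 (contact force between the fingers and key_4 above 0.4 N), for 0.02 s.
5. the latched key is pressed further down (more than 1.5 mm past where it was held) (value of joint held above 0.0055 m), for 0.02 s.
6. the latched key has sprung up (value of joint held below 0.0012 m), for 0.2 s.
At the end, for the whole second after the job is handed in: All four keys stand up (each within 1.2 mm of its top position), after each was tapped from left to right and the latched one was then pressed; the plane, block and bottle stand upright within 12 mm of where they were (value of joint each of held, free_a, free_b, free_c below 0.0012 m and distance of each of plane, joint_block, glue from where it was at the start of the episode below 0.012 m and angle between each of plane, joint_block, glue's own z axis and vertical below 0.1 rad); the robot touches nothing.
It fails at once if a key that was not latched is pushed in (more than 6.5 mm of its 8 mm) (value of joint any of free_a, free_b, free_c above 0.0065 m).
It fails at once if the plane, block or bottle is lifted or shoved (more than 15 mm) (distance of any of plane, joint_block, glue from where it was at the start of the episode above 0.015 m).
It also fails if it takes over 48 s, if anything falls off the work surface, if the arm or the gripper's body presses on something with over 40 N, if the wrist force passes 120 N, or if a joint passes its speed limit or range.

ROBOT

A 6-joint arm with a two-finger parallel gripper is mounted at the origin on the work surface. World frame = base frame: x ahead of the robot, y to its left, z up, the work surface at z = 0. Lengths are in m, angles in rad, forces in N, time in s.
With the tool pointing down it reaches from about 0.35 to 0.975 m from the base axis. Payload 7.1 kg.
Tool frame: the origin (TCP) lies midway between the tips of the shut fingers; the grasp point (between the pads) lies 19 mm behind it; z points along the fingers, x is the direction in which the jaws open and shut, and the axes are right-handed (so a half turn about z gives the same grasp; the last joint's range is limited). The gripper opens to 88 mm and grips with 3 to 60 N. Pads are 20 mm wide; open, the fingers measure 115 mm over their backs; the gripper's body (75 mm by 178 mm) begins 61 mm behind the grasp point.
Start: joints at [-1.207, 0.423, 1.63, -0, 1.089, -0.019], TCP at [0.233, -0.58, 0.223] pointing down, gripper open.
Joint ranges: [-3, 3], [-0.9, 2.11], [0.09, 2.58], [-1.31, 4.45], [0.11, 2.69], [-2.54, 2.54]. Speed limits (rad/s): [2.39, 2.39, 3.01, 3.14, 3.14, 3.14].

INTERFACE

Orientations are given as a unit quaternion [w, x, y, z].
In Python, from station import move_pose, movel, movej, command_gripper, wait, inverse_kinematics, read_camera, camera_info, MotionError, job_done, get_time, get_joint_pos, get_qvel, get_effort, get_tcp_pos, get_ee_rot, get_ft_force, get_ft_torque, get_grip_width gives the robot as it stands. Calls block until the motion is done:
- move_pose(position, orientation): joint-space move of the TCP to a pose.
- movel(position, frame=None, v=0.15, until_force=None): straight line of the TCP; frame=None keeps the orientation; v is the mean speed in m/s. With until_force (N) it stops when the force on the tool has changed by that much, and returns True; else False.
- movej(angles): joint-space move.
- command_gripper(opening): opening from 0.0 (shut) to 1.0 (fully open); the grip force is fixed at half the most; returns when the fingers have stopped.
- wait(seconds).
- inverse_kinematics(position, orientation): joint angles nearest the present ones, or None.
- read_camera(name): name is "side" or "top" or "wrist"; returns the picture (480x640x3 uint8, red, green, blue); there is no depth.
- camera_info(name): a dict with "intrinsics" (3x3 intrinsics, pixels), "T" (4x4, takes a point from camera to world coordinates); the wrist camera has in their place "tool_from_camera" (4x4, takes a point from camera to tool coordinates, whose origin is the TCP and whose axes are the tool frame's). Camera axes: x right, y up, looking along -z (the intrinsics and any distortion apply to the point x, -y, -z); pixel columns grow to the right and rows downward; lengths in m; the calibration is good to about 2 mm. The wrist camera is an equidistant fisheye: a pixel r from the principal point sees the ray r / f radians off the axis. A picture is of the moment at which its call begins: read the wrist's pose just before it. camera_info takes no time and is no camera call.
A pose or a line that the arm cannot do raises MotionError and nothing moves.
- job_done(): hands the job in, once; it reports no verdict.
Readings, each from a call of its own:
- get_time(): time.
- get_joint_pos(): joint angles.
- get_qvel(): joint speeds.
- get_effort(): joint torques, N m.
- get_tcp_pos(): TCP position.
- get_ee_rot(): TCP orientation.
- get_ft_force(): force on the tool from outside, world axes, zero at the start.
- get_ft_torque(): the same for the moment, N m.
- get_grip_width(): opening from 0.0 (shut) to 1.0 (fully open).
Only numpy, scipy, OpenCV 4.12 (cv2) and the standard library are available. Lean on these libraries where they do the work, as an engineer would, in place of code of your own. Each camera call takes 0.05 s, during which the arm holds its last target. There are 200 camera calls.

## Working session

There is one attempt and no reset: what is moved stays moved. The work goes in short steps, each a Python script; the robot and the scene stay as the last script left them, time stands still between calls to the robot, and variables do not carry over. Pictures are saved under pics/ and viewed, about 8 in all and at most 12, crops included, and the job is handed in when it is done.

```bash
mkdir -p pics
python3 - <<'E'
from station import *
import cv2,numpy as np
for n in ["top","side"]:
    im=read_camera(n); cv2.imwrite(f"pics/{n}0.png",im[:,:,::-1]); i=camera_info(n); print(n,np.round(i["intrinsics"],1).tolist(),np.round(i["T"],3).tolist(),i.keys())
print(get_time(),get_ee_rot(),get_ft_force())
E
```

```text
top [[437.2, 0.0, 316.1], [0.0, 437.2, 239.3], [0.0, 0.0, 1.0]] [[-0.001, 0.99, -0.141, 0.518], [-1.0, -0.002, -0.003, 0.029], [-0.004, 0.141, 0.99, 0.799], [0.0, 0.0, 0.0, 1.0]] dict_keys(['intrinsics', 'T'])
side [[465.1, 0.0, 309.2], [0.0, 465.1, 239.0], [0.0, 0.0, 1.0]] [[0.98, 0.155, -0.123, 0.477], [-0.198, 0.748, -0.633, -0.53], [-0.007, 0.645, 0.764, 0.787], [0.0, 0.0, 0.0, 1.0]] dict_keys(['intrinsics', 'T'])
0.1 [-3.91187867e-04  8.28723190e-01 -5.59658316e-01 -5.38753326e-04] [ 1.00236348  0.32860804 -0.17730606]
```

View pics/top0.png

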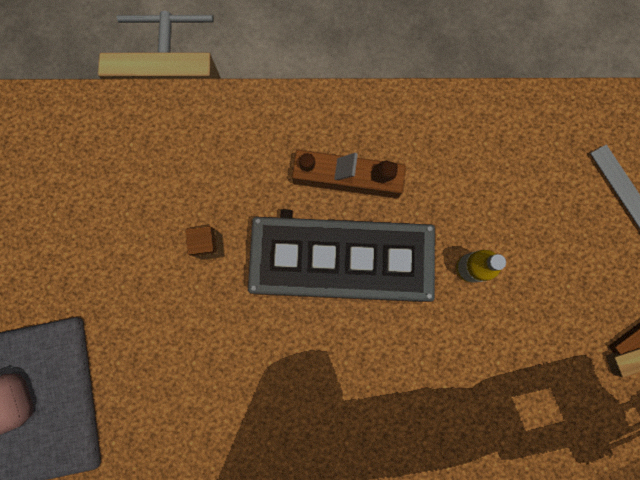

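View pics/side0.png

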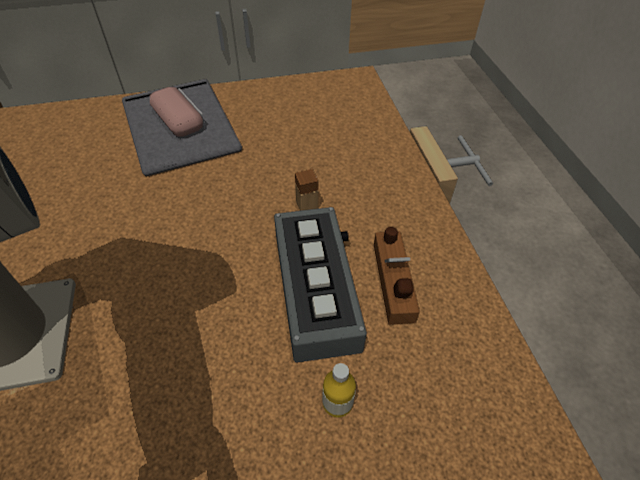

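Run:
```python
from station import *
import cv2,numpy as np
def caps(n,roi):
    im=cv2.imread(f"pics/{n}0.png"); x0,x1,y0,y1=roi
    h=cv2.cvtColor(im,cv2.COLOR_BGR2HSV); m=((h[...,1]<40)&(h[...,2]>130)).astype(np.uint8)
    k=np.zeros_like(m);k[y0:y1,x0:x1]=m[y0:y1,x0:x1]
    _,_,s,c=cv2.connectedComponentsWithStats(k)
    i=camera_info(n);T=i["T"];K=i["intrinsics"]
    for a,u in zip(s[1:],c[1:]):
        if a[4]<100: continue
        d=np.linalg.inv(K)@[*u,1]; d=T[:3,:3]@(d*[1,-1,-1])
        for z in (.091,.087): p=T[:3,3]+d*(z-T[2,3])/d[2]; print(n,a[4],u.round(1),p.round(4))
caps("top",(240,440,215,305)); caps("side",(270,365,205,330))
ft=np.array([get_ft_force() for _ in range(10)]); print(ft.mean(0),ft.std(0))
```

```text
top 477 [285.8 255. ] [0.5932 0.0804 0.091 ]
top 477 [285.8 255. ] [0.5936 0.0807 0.087 ]
top 479 [323.4 256.4] [0.5909 0.0191 0.091 ]
top 479 [323.4 256.4] [0.5913 0.019  0.087 ]
top 487 [361.5 258.1] [ 0.5879 -0.0427  0.091 ]
top 487 [361.5 258.1] [ 0.5883 -0.0431  0.087 ]
top 487 [399.6 259.8] [ 0.5851 -0.1044  0.091 ]
top 487 [399.6 259.8] [ 0.5855 -0.1052  0.087 ]
side 249 [308.1 227.4] [0.593  0.0767 0.091 ]
side 249 [308.1 227.4] [0.5937 0.0802 0.087 ]
side 286 [312.9 249.7] [0.5909 0.0188 0.091 ]
side 286 [312.9 249.7] [0.5915 0.0219 0.087 ]
side 322 [318.2 275.8] [ 0.5879 -0.0434  0.091 ]
side 322 [318.2 275.8] [ 0.5885 -0.0406  0.087 ]
side 370 [324.  304.2] [ 0.585  -0.1052  0.091 ]
side 370 [324.  304.2] [ 0.5856 -0.1027  0.087 ]
[ 1.00236348  0.32860804 -0.17730606] [2.22044605e-16 0.00000000e+00 2.77555756e-17]
```

```bash
cat > h.py <<'E'
from station import *
import numpy as np
K=[(.5933,.0798),(.591,.0191),(.588,-.043),(.5852,-.1047)]
Q=[0,1,0,0]
def tap(k):
    x,y=K[k-1]
    for i in range(4):
        f0=get_ft_force()[2]
        hit=movel([x,y,.0858],v=.012,until_force=1.2)
        z=get_tcp_pos()[2]; wait(.05); f=get_ft_force()[2]-f0
        print("key",k,"hit",hit,"z",round(z,4),"df",round(f,2),"t",round(get_time(),2))
        if z<.0935 : return z
E
python3 - <<'E'
from h import *
command_gripper(0)
move_pose([.5933,.0798,.2],Q); movel([*K[0],.098]); wait(.3)
print(get_tcp_pos(),get_ft_force(),get_time())
tap(1)
E
```

```text
[0.59373709 0.07985295 0.09876852] [ 0.82847597 -0.95109309  0.54204463] 5.2333
key 1 hit True z 0.0872 df 4.17 t 6.11
```

Run:
```python
from h import *
for k in (2,3,4):
    p=get_tcp_pos(); movel([p[0],p[1],.105],v=.08); movel([*K[k-1],.105],v=.1); movel([*K[k-1],.098],v=.05); wait(.3); tap(k)
p=get_tcp_pos(); movel([p[0],p[1],.12],v=.08)
wait(.2); print(get_ft_force(),get_time())
import cv2; cv2.imwrite("pics/side1.png",read_camera("side")[150:390,200:440,::-1].repeat(2,0).repeat(2,1))
```

```text
key 2 hit True z 0.0905 df 2.89 t 8.53
key 3 hit True z 0.0905 df 2.16 t 10.93
key 4 hit True z 0.0906 df 3.15 t 13.32
[-0.30945913 -0.24526279 -0.25088777] 14.0417
```

View pics/side1.png

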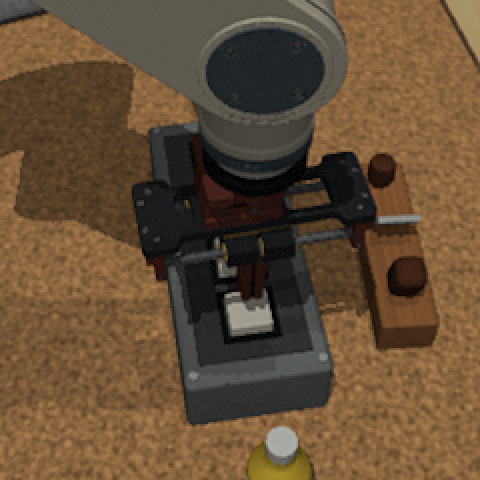

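The shut fingers are centred over key 4's cap, at about (250, 310) in this crop. The bystanders I can see, the plane and the bottle, have not moved. Key 1 met the finger at 87.2 mm and the other three at 90.5 mm, so key 1 is the latched one.

Run:
```python
from h import *
movel([*K[0],.12],v=.12); movel([*K[0],.095],v=.06); wait(.3); f0=get_ft_force()[2]
hit=movel([*K[0],.081],v=.012,until_force=16)
print(hit,get_tcp_pos(),get_ft_force()[2]-f0); wait(.2); print(get_tcp_pos(),get_ft_force()[2]-f0)
movel([*K[0],.105],v=.05); wait(.4)
f0=get_ft_force()[2]; tap(1)   # verify height: up again?
movel([*K[0],.2]); move_pose([.40,-.35,.25],Q); wait(.3); print(get_ft_force(),get_time())
import cv2
cv2.imwrite("pics/side2.png",read_camera("side")[:,:,::-1]); cv2.imwrite("pics/top2.png",read_camera("top")[:,:,::-1])
```

```text
True [0.5932924  0.07979848 0.08336507] 7.2923003986016175
[0.59329728 0.07977561 0.08338126] 6.5078670863566535
key 1 hit True z 0.0908 df 1.85 t 19.98
[ 0.04782254  0.35382971 -0.19204936] 22.9
```

View pics/side2.png

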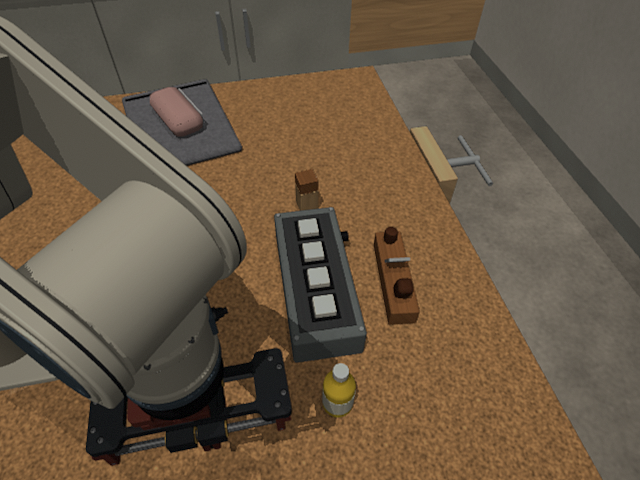

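View pics/top2.png

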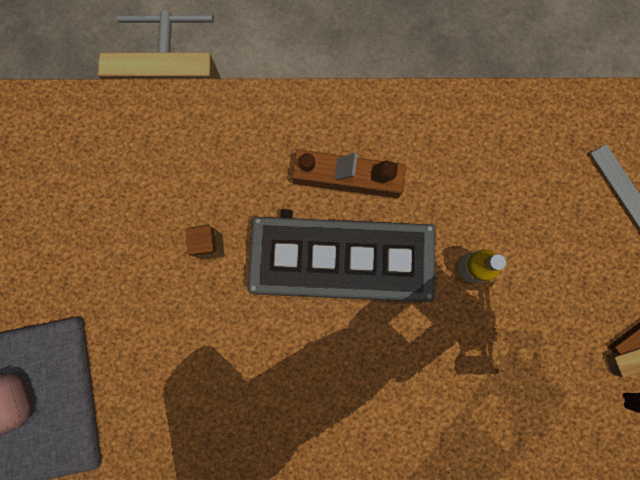

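Both pictures show the hand clear of everything. The block (top view, 201, 240), the plane (348, 173) and the bottle (483, 265) are where they started, and key 1 now meets the finger at 90.8 mm like the others.

```bash
python3 -c "
from station import *
job_done(); print(get_time())"
```

```text
the job is handed in; nothing more can be done
the job is handed in; nothing more can be done
```

The latched key was key 1. I pressed it home, it sprang back up, and I took the hand away and handed the job in. The clock stood at 22.9 s at my last check, against the 48 s limit.

- **Taps:** I tapped keys 1 to 4 from left to right with the shut fingers. Key 1 met the finger at 87.2 mm and the other three at about 90.5 mm, so key 1 was about 3.3 mm lower. The force reading rose by 2 to 4 N on each tap.
- **Press:** I pushed key 1 down to 83.4 mm, about 3.8 mm below where it was held and close to its stop.
- **Checks after the press:** A light re-tap found key 1 at 90.8 mm, level with the others. The final top and side pictures show the plane, block and bottle unmoved, with the hand touching nothing.

None of the checks failed. Joint values can't be read directly, so key travel comes from the finger heights at contact. By those heights, the free keys moved about 0.5 mm at most. The force rose about 4 N on key 1's first tap, right at the 4 N where that key starts to give. It still met the finger at its latched height, so that tap did not noticeably move it.

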